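# Set the air valve and tag the line in service

### The arm

A 6-joint arm with a two-finger parallel gripper is mounted at the origin on the work surface. World frame = base frame: x ahead of the robot, y to its left, z up, the work surface at z = 0. Lengths are in m, angles in rad, forces in N, time in s.
With the tool pointing down it reaches from about 0.375 to 0.975 m from the base axis. Payload 3.8 kg.
Tool frame: the origin (TCP) lies at the very end of the fingers, on their centre line; the grasp point (between the pads) lies 19 mm behind it; z points along the fingers, y is the direction in which the jaws open and shut (so a half turn about z gives the same grasp; the last joint's range is limited). The gripper opens to 85 mm and grips with 20 to 120 N. Pads are 22 mm wide; open, the fingers measure 114 mm over their backs; the gripper's body (76 mm by 85 mm) begins 54 mm behind the grasp point. The pads swing forward as they close: fully open they stand 13 mm farther back than shut.
Start: joints at [1.26, 0.264, 1.604, -0, 1.274, -0.037], TCP at [0.183, 0.65, 0.231] pointing down, gripper open.
Joint ranges: [-2.63, 2.63], [-0.94, 2.18], [0.31, 2.57], [-1.31, 4.45], [0, 2.66], [-2.55, 2.55]. Speed limits (rad/s): [2.57, 2.57, 3.14, 3.14, 3.14, 3.14].

### API

Orientations are given as a unit quaternion [w, x, y, z].
In Python, from plant import state, camera, camera_params, job gives the robot as it stands.
- The arm moves only by the tool servo_tool, never from a script. Its argument "increments" is a list of rows, each a list of 4 numbers: the shift along the tool's x, y, z in mm, then the turn about the tool's z in degrees. A call has 1 to 8 rows; each row shifts and turns the commanded pose from where the row before left it, along the tool's axes as they then stand; what a row does not reach is not made up. A row lasts 1/10 s, in which the tool goes at most 50 mm and 8.59 degrees, less where a joint would pass 70% of its speed; a pose out of reach is approached as far as the arm can. A call is refused whole if a number of a shift passes 50 or a number of a turn 8.59, either way. A call with a gripper value outside its range is refused whole. "claw" is the finger opening in mm, from 0 to 85.4, set as the call begins (left out, the last holds). The fingers move at their own pace and stop on an object; "grip_force" is the grip in N (left out, the last holds). Time passes only in rows, so rows that do not move let the fingers close. It gives the time, the measured TCP pose, the force and the opening at its end, in the units of the state.
- state(): the state, without advancing time (a new reading comes with each control period).
- camera(name): name is "side" or "top" or "wrist"; returns (picture, depth): 400x640x3 uint8, red, green, blue; 400x640 float32, m along the optical axis (not along the pixel's ray), 0 where there is no reading.
- camera_params(name): a dict with "K" (3x3 intrinsics, pixels), "dist_coeffs" ([k1, k2, p1, p2, k3] as OpenCV has them; the pictures are not rectified), "T" (4x4, takes a point from camera to world coordinates). Camera axes: x right, y down, z forward; pixel columns grow to the right and rows downward; lengths in m; the calibration is good to about 2 mm. A picture is of the moment at which its call begins: read the wrist's pose just before it. camera_params takes no time and is no camera call; for the wrist camera it gives the pose at the moment of the call.
- job.sign_off(): hands the job in, once; it reports no verdict.
The state is a dict: "clock": time; "joint_positions": joint angles; "qd": joint speeds; "joint_torque": joint torques, N m; "tool_pos": TCP position; "tool_rot": TCP orientation; "contact_force": force on the tool from outside, world axes, zero at the start; "ft_torque": the same for the moment, N m; "gripper_width": finger opening in m.
Only numpy, scipy, OpenCV 4.12 (cv2) and the standard library are available. Lean on these libraries where they do the work, as an engineer would, in place of code of your own. Each camera call takes 0.05 s, during which the arm holds its last target.

### The job

Put the air line on the white riser into service: turn the valve lever so that the valve stands half open (45 degrees, the middle long mark), leave it there, then take the round-topped label holder from the stand and push it upright, card to the front, down behind the lip of the riser's label rail, in the free place between the two holders already there, until its foot is fully home. Its foot carries an adhesive strip, so finish while still holding it pressed home with a steady, moderate push (about 10 N). Leave the square-topped holder and everything else on the bench where it is.

Things in the scene. Friction and masses are not known exactly. Their poses are not given: they have to be found in the camera images.
- valve (a joint): opening of the quarter-turn valve on the riser's pipe, rad: 0 = shut (lever across the pipe, pointing to the riser's front), pi/2 = fully open (lever along the pipe). Opens anticlockwise seen from above, vertical axis: at q the lever points along (-cos q, -sin q) in the riser's frame. Stiff (about 0.2 N m friction), stays where it is left, no spring
- valve_axis (a point): point on the valve's turning axis, at the mid-height of the lever's sleeve; axes as the riser's. In the riser's frame it lies at x 135, y 0, z 158 mm. Round the axis, 20 mm below this height, lies a fixed marked disc of 36 mm radius (long marks at 0, 45 and 90 degrees)
- lever_grip (a point): point in the middle of the lever's black sleeve (62 mm long along the lever, 12 mm wide, 14 mm high), 70 mm from the valve axis; 70 mm free below it down to the riser's deck. Turns with the lever
- riser: fixed bench riser of white painted steel, 380 mm along its y, 235 mm deep along its x. Origin under the middle of the label slot at its front edge; x to the rear (away from the robot), z up. Deck top 80 mm above the origin. Place, yaw and height (origin 0 to 12 mm above the bench, adjustable feet) vary. A pipe runs along y on the deck at x 135 mm, with the valve in the middle
- seat (a point): middle of the free place in the label rail: point on the rigid slot floor, midway across the slot, 60 mm above the riser's origin; axes as the riser's. The holder's foot rests here when home. The slot runs along the riser's whole front edge: 9 mm wide in x, 20 mm deep, open at the top
- lip_top (a point): point on the front lip of the label rail, in front of the seat: an upright aluminium strip 3 mm thick, level with the deck at 20 mm above the slot floor; above that a 6 mm edge flares to the front (top 24 mm above the floor). Axes as the riser's
- fixed_right (a point): foot of one of two round-topped holders, of the same size as the tag, already bonded in the rail: 97 mm from the seat towards the riser's -y
- fixed_left (a point): foot of the other bonded holder, 97 mm from the seat towards the riser's +y; 136 mm are free between the two
- gauge (a point): top of the pressure gauge at the -y end of the pipe, 172 mm above the riser's origin
- regulator (a point): top of the filter-regulator's black knob at the +y end of the pipe, 164 mm above the riser's origin
- tag: label holder to fit: black plastic, 50-80 g, round top. Origin: middle of its foot's underside; z up, x through its thickness (paper card on -x face), y along its width. Tongue z 0-22 mm, 52 wide, 5 thick (3 in the lowest 4 mm); frame z 22-62, 58 wide, 10 thick; half-round above, radius 20, to z 80. Starts upright, shoulders (z 22) on the stand's top; home in the rail they are 2 mm above the deck
- card_front (a point): point in the holder's frame 35 mm in front of (-x) its mid-plane, 42 mm above its foot: tells which way the card looks
- spare: a holder like the tag but square-topped (no half-round, top at 62 mm), 80 mm from it in the same stand, on either side; stays where it is
- stand: fixed stand: a grooved white plastic bar 180 mm long (its y), 36 mm wide (its x), top 30 mm above the bench, on a 60 mm wide steel base 6 mm thick; groove 8 mm wide along y. Origin under its middle. The two loose holders stand in the groove 40 mm either side of the middle, cards to the stand's -x
- platen: bystander: steel compression platen, 70 mm disc on a stem, 36 mm high, origin under its centre
- jar: bystander: sample jar, 52 mm across, 70 mm high, origin under its centre
- weight: bystander: brass check weight, 32 mm across, 52 mm high, standing on the riser's deck, origin under its centre
- beaker: bystander: beaker, 68 mm across, 85 mm high, origin under its centre
- mouse: bystander: computer mouse, about 73 by 60 mm, 33 mm high, origin underneath
- wrench: bystander: wrench lying flat, 160 mm long, origin underneath

How it is judged:
On the way, in this order (a step that is already met when the one before it is completed fails the run):
1. the valve is set half open and left there (value of joint valve between 0.68 and 0.89 rad and contact force between the fingers and valve below 0.2 N), for 0.3 s.
2. the round-topped holder is pressed home behind the lip (z of tag in the frame of seat between -0.003 and 0.003 m and contact force between tag and riser above 4 N), for 0.3 s.
At the end, for the whole second after the job is handed in: Valve at 45 degrees within 6; the round-topped holder upright (within 7 degrees) behind the lip, card to the front, within 30 mm of the middle of the free place, foot within 3 mm of the slot floor, still in the fingers and pressed on the rail with 4 to 40 N (all of step 2 and value of joint valve between 0.68 and 0.89 rad and x of tag in the frame of seat between -0.004 and 0.004 m and y of tag in the frame of seat between -0.03 and 0.03 m and angle between tag's own z axis and vertical below 0.12 rad and x of card_front in the frame of seat below -0.02 m and contact force between tag and riser below 40 N and contact force between the fingers and tag above 2 N); the arm keeps its last pose, push and grip.
It fails at once if the square-topped holder is moved from its place (distance of spare from where it was at the start of the episode above 0.015 m).
It fails at once if a bystander is pushed away or knocked over (distance of any of platen, jar, weight, beaker, mouse, wrench from where it was at the start of the episode above 0.025 m or angle between any of jar, weight, beaker's own z axis and vertical above 0.5 rad).
It fails at once if the holder is forced against the rail (contact force between tag and riser above 60 N).
It also fails if it takes over 54 s, if anything falls off the work surface, if the arm or the gripper's body presses on something with over 40 N, if the wrist force passes 120 N, or if a joint passes its speed limit or range.

## Working session

There is one attempt and no reset: what is moved stays moved. The work goes in short steps, Python scripts to look and compute and a tool call to move; the robot and the scene stay as the last step left them, time stands still between calls to the robot, and variables do not carry over. Pictures are saved under pics/ and viewed, and the job is handed in when it is done.

Besides the shell and the picture viewer there is one more tool, called after ">>>" by a JSON object that holds its "api" and its "payload", one argument or row to a line. servo_tool: Moves the arm, as the interface text tells. Its arguments: {"type":"object","properties":{"increments":{"type":"array","items":{"type":"array","items":{"type":"number"}}},"claw":{"type":"number"},"grip_force":{"type":"number"}},"required":["increments"]}

```bash
ls; mkdir -p pics; cat > h.py <<'E'
import numpy as np, cv2
from plant import state, camera, camera_params, job
def snap(n,f):
    p=camera_params(n); im,d=camera(n)
    cv2.imwrite(f'pics/{f}.png',im[:,:,::-1]); np.savez(f'pics/{f}.npz',im=im,d=d,K=p['K'],D=p['dist_coeffs'],T=p['T'])
    return im,d,p
def world(f,uv):
    z=np.load(f'pics/{f}.npz'); out=[]
    for u,v in uv:
        w=z['d'][v-1:v+2,u-1:u+2]; w=w[w>0]; dd=np.median(w) if len(w) else np.nan
        q=cv2.undistortPoints(np.array([[[u,v]]],float),z['K'],z['D'])[0,0]
        out.append((z['T']@np.r_[q*dd,dd,1])[:3])
    return np.array(out)
def cloud(f):
    z=np.load(f'pics/{f}.npz'); h,w=z['d'].shape
    uu,vv=np.meshgrid(np.arange(w),np.arange(h))
    q=cv2.undistortPoints(np.stack([uu,vv],-1).reshape(-1,1,2).astype(float),z['K'],z['D']).reshape(h,w,2)
    P=np.concatenate([q*z['d'][...,None],z['d'][...,None]],-1)
    P=P@z['T'][:3,:3].T+z['T'][:3,3]; P[z['d']<=0]=np.nan
    return P,z['im']
def proj(f,X):
    z=np.load(f'pics/{f}.npz'); Ti=np.linalg.inv(z['T'])
    return cv2.projectPoints(np.array(X,float).reshape(-1,3),cv2.Rodrigues(Ti[:3,:3])[0],Ti[:3,3],z['K'],z['D'])[0][:,0]
E
python3 - <<'E'
from h import *
np.set_printoptions(precision=4,suppress=True)
print(state())
for n in ['top','side','wrist']:
    im,d,p=snap(n,n+'0'); print(n,p['T'],p['K'][0],(d>0).mean())
E
```

```text
pics
{'clock': 0.0, 'joint_positions': array([ 1.2601,  0.2647,  1.6054, -0.    ,  1.2737, -0.0369]), 'qd': array([ 0.0002, -0.0027, -0.0013,  0.0006,  0.0002, -0.0005]), 'joint_torque': array([ -0.0034, -51.512 , -36.7305,  -0.0006,   0.0133,   0.    ]), 'tool_pos': array([0.1823, 0.6491, 0.23  ]), 'tool_rot': array([-0.0002,  0.1365,  0.9906, -0.0011]), 'contact_force': array([-0.063 ,  0.2823, -0.5763]), 'ft_torque': array([-0.0516, -0.0268,  0.0157]), 'gripper_width': 0.08527755959466755}
top [[ 0.015  -0.9934  0.1138  0.429 ]
 [-0.9998 -0.0137  0.0129  0.0305]
 [-0.0112 -0.114  -0.9934  1.3735]
 [ 0.      0.      0.      1.    ]] [423.5411   0.     313.908 ] 0.9957890625
side [[ 0.9891 -0.0922  0.1145  0.4021]
 [-0.1464 -0.5463  0.8247 -0.946 ]
 [-0.0135 -0.8325 -0.5539  0.7762]
 [ 0.      0.      0.      1.    ]] [459.2784   0.     320.7388] 0.99607421875
wrist [[ 0.2693  0.9156  0.2985  0.1044]
 [ 0.963  -0.2549 -0.0869  0.6711]
 [-0.0035  0.3109 -0.9504  0.3724]
 [ 0.      0.      0.      1.    ]] [343.8055   0.     319.5959] 0.9961875
```

View pics/top0.png

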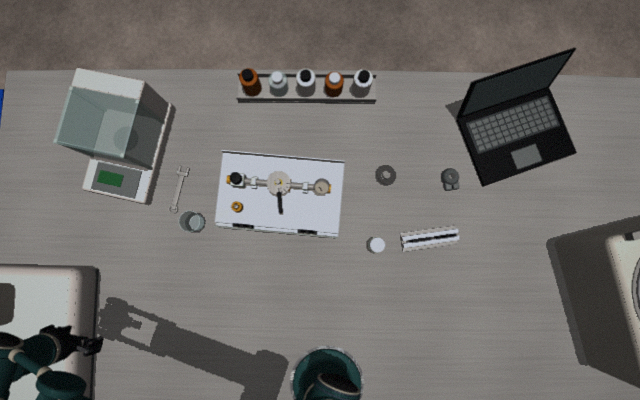

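View pics/side0.png

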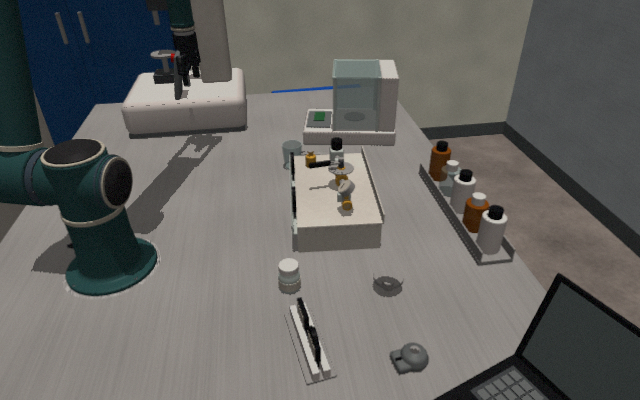

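View pics/wrist0.png

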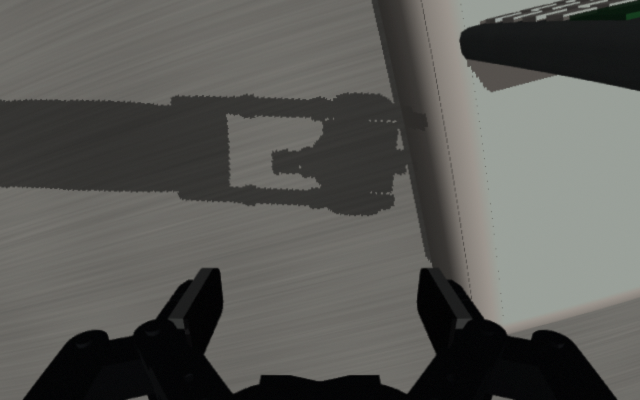

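```bash
python3 - <<'E'
from h import *
a=cv2.imread('pics/top0.png'); b=cv2.imread('pics/side0.png')
c1=cv2.resize(a[140:260,205:475],(800,356),interpolation=cv2.INTER_CUBIC)
c2=cv2.resize(b[280:390,260:360],(0,0),fx=5,fy=5,interpolation=cv2.INTER_CUBIC)
c3=cv2.resize(b[130:260,270:400],(0,0),fx=4.5,fy=4.5,interpolation=cv2.INTER_CUBIC)
cv2.imwrite('pics/z1.png',c1);cv2.imwrite('pics/z2.png',c2);cv2.imwrite('pics/z3.png',c3)
E
```

```text
(no output)
```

View pics/z1.png

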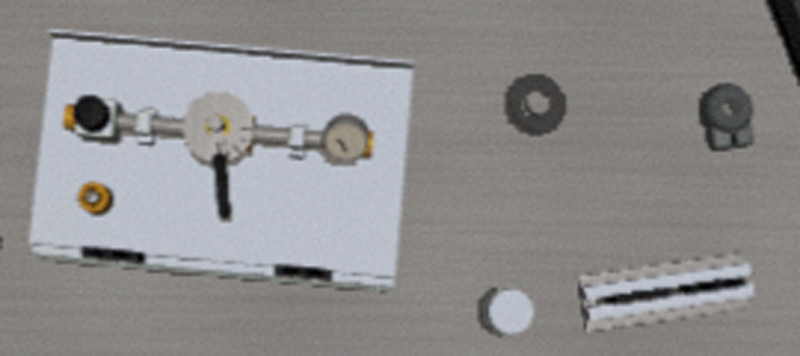

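View pics/z2.png

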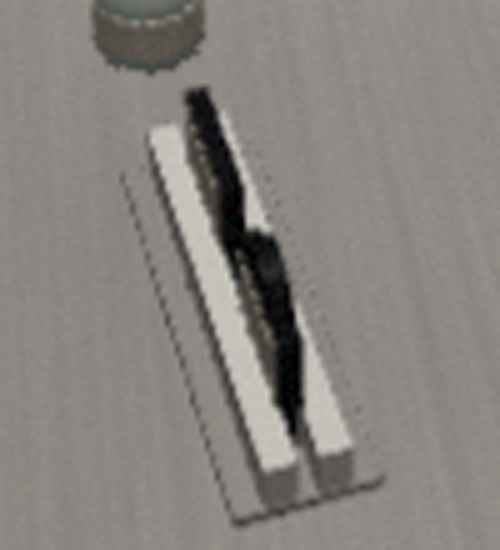

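View pics/z3.png

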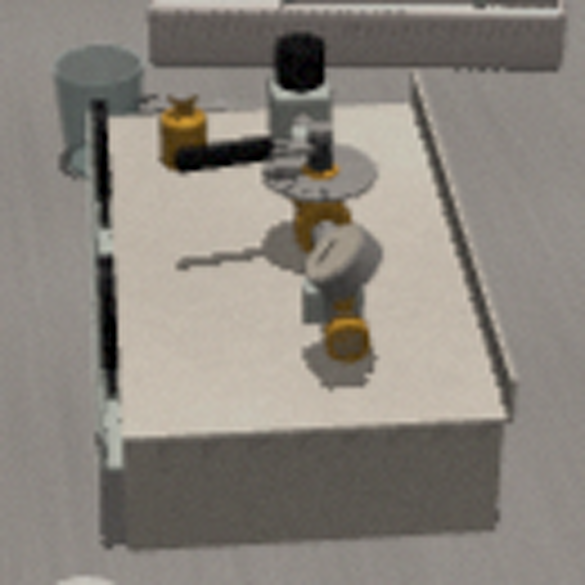

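```bash
python3 - <<'E'
from h import *
np.set_printoptions(precision=4,suppress=True)
P,im=cloud('top0')
# deck plane
reg=P[150:240,212:348].reshape(-1,3); 
m=(reg[:,2]>0.07)&(reg[:,2]<0.105); print('deck z',np.percentile(reg[m,2],[5,50,95]), m.sum())
A=np.c_[reg[m,:2],np.ones(m.sum())]; print('plane',np.linalg.lstsq(A,reg[m,2],rcond=None)[0])
# bench z
b=P[260:300,150:300].reshape(-1,3); print('bench',np.nanmedian(b[:,2]))
rect=cv2.minAreaRect(reg[m,:2].astype(np.float32)*1000); print(rect, cv2.boxPoints(rect))
# heights of things
for f,(r0,r1,c0,c1) in {'top0':(225,252,395,465)}.items():
    q=P[r0:r1,c0:c1].reshape(-1,3); mm=(q[:,2]>0.024)&(q[:,2]<0.036); 
    rc=cv2.minAreaRect(q[mm,:2].astype(np.float32)*1000); print('stand',rc,cv2.boxPoints(rc),np.median(q[mm,2]))
    hh=q[q[:,2]>0.045]; print('holders',len(hh)); 
    for p in hh[np.argsort(hh[:,1])]: print(p)
E
```

```text
deck z [0.0779 0.0824 0.0878] 7573
plane [ 0.0039 -0.0008  0.0806]
bench 0.00012488094662277405
((583.7711791992188, 154.8175811767578), (378.54144287109375, 236.90113830566406), 85.57479095458984) [[451.07   -24.7495]
 [687.265  -43.0283]
 [716.4723 334.3847]
 [480.2774 352.6635]]
stand ((455.1383056640625, -321.8295593261719), (36.09331130981445, 178.8162384033203), 8.554132461547852) [[ 423.9935 -236.1004]
 [ 450.5913 -412.9274]
 [ 486.2831 -407.5587]
 [ 459.6853 -230.7317]] 0.030820136762214734
holders 144
[ 0.4679 -0.3881  0.0708]
[ 0.4618 -0.3881  0.0704]
[ 0.4647 -0.3869  0.0741]
[ 0.4618 -0.386   0.0671]
[ 0.4678 -0.3841  0.0734]
[ 0.4647 -0.384   0.0735]
[ 0.4648 -0.3828  0.0676]
[ 0.4679 -0.3828  0.0678]
[ 0.4588 -0.3816  0.0613]
[ 0.4617 -0.3815  0.0715]
[ 0.4683 -0.3756  0.0508]
[ 0.4613 -0.3741  0.0851]
[ 0.4673 -0.3732  0.0884]
[ 0.4642 -0.3726  0.0902]
[ 0.4612 -0.3708  0.0862]
[ 0.4673 -0.3707  0.0866]
[ 0.4582 -0.3703  0.0875]
[ 0.4642 -0.37    0.0887]
[ 0.4673 -0.3684  0.0842]
[ 0.4642 -0.3679  0.0858]
[ 0.4581 -0.3666  0.0896]
[ 0.4611 -0.3662  0.0909]
[ 0.4641 -0.
[... 2459 characters left out ...]
 0.4512 -0.2731  0.0729]
[ 0.4421 -0.2711  0.0678]
[ 0.4512 -0.271   0.0686]
[ 0.4482 -0.2706  0.0702]
[ 0.4451 -0.2696  0.0742]
[ 0.4421 -0.2688  0.0642]
[ 0.4481 -0.2674  0.0709]
[ 0.4511 -0.2669  0.073 ]
[ 0.445  -0.2665  0.0745]
[ 0.4512 -0.2646  0.0694]
[ 0.442  -0.2641  0.0712]
[ 0.445  -0.2641  0.0714]
[ 0.4481 -0.2639  0.0726]
[ 0.445  -0.2614  0.0699]
[ 0.4511 -0.2611  0.0716]
[ 0.4419 -0.2606  0.0735]
[ 0.448  -0.2603  0.0748]
[ 0.448  -0.2583  0.0702]
[ 0.4419 -0.2582  0.0702]
[ 0.4449 -0.2575  0.0736]
[ 0.4451 -0.2562  0.0511]
[ 0.442  -0.2551  0.0564]
[ 0.4419 -0.255   0.0708]
[ 0.4449 -0.2549  0.0715]
[ 0.4479 -0.2547  0.0727]
[ 0.4483 -0.2544  0.0453]
[ 0.4481 -0.2538  0.0626]
```

>>> {"api": "servo_tool", "payload": {
  "increments": [
    [-34,-33,-6,0],
    [-34,-33,-6,0],
    [-34,-33,-6,0],
    [-34,-33,-6,0],
    [-34,-33,-6,0],
    [-34,-33,-6,0],
    [-34,-33,-6,0],
    [-34,-33,-6,0]
  ]
}}

```text
clock: 0.95
tool_pos: [0.3734, 0.3203, 0.2794]
tool_rot: [0.0, 0.136, 0.991, -0.0]
contact_force: [0.8, 0.8, 0.5]
gripper_width: 0.0853
```

>>> {"api": "servo_tool", "payload": {
  "increments": [
    [-34,-33,-6,0],
    [-34,-33,-6,0],
    [-34,-33,-6,0],
    [-34,-33,-6,0],
    [0,0,0,-8],
    [0,0,0,-8],
    [0,0,0,-4]
  ]
}}

```text
clock: 1.65
tool_pos: [0.4683, 0.1574, 0.303]
tool_rot: [-0.0, -0.039, 0.999, -0.0]
contact_force: [-0.5, 0.5, 0.1]
gripper_width: 0.0855
```

```bash
cat >> h.py <<'E'
from scipy.spatial.transform import Rotation as Ro
def pose():
    s=state(); q=s['tool_rot']; R=Ro.from_quat([q[1],q[2],q[3],q[0]]).as_matrix(); return s['tool_pos'],R,s
def togo(target,theta=None):
    p,R,s=pose(); th=np.arctan2(R[1,1],R[0,1])
    print('t',round(s['clock'],2),'tcp',p.round(4),'theta',round(th,4),'z',R[:,2].round(4),'F',s['contact_force'].round(2),'w',round(s['gripper_width'],4),'j6',s['joint_positions'][5].round(3))
    d=R.T@(np.array(target)-p)*1000; print('tool mm now',d.round(1))
    if theta is not None:
        a=-(theta-th); a=(a+np.pi)%(2*np.pi)-np.pi; print('turn deg',np.degrees(a).round(2)); 
        R2=R@Ro.from_rotvec([0,0,a]).as_matrix(); print('tool mm after turn',(R2.T@(np.array(target)-p)*1000).round(1))
E
python3 - <<'E'
from h import *
togo([.47,.16,.3],1.65)
snap('wrist','w1')
E
```

```text
t 1.65 tcp [0.4683 0.1574 0.303 ] theta 1.6486 z [-6.e-04 -1.e-04 -1.e+00] F [-0.5   0.52  0.09] w 0.0855 j6 -1.375
tool mm now [-1.9  2.5  3. ]
turn deg -0.08
tool mm after turn [-1.9  2.5  3. ]
```

View pics/w1.png

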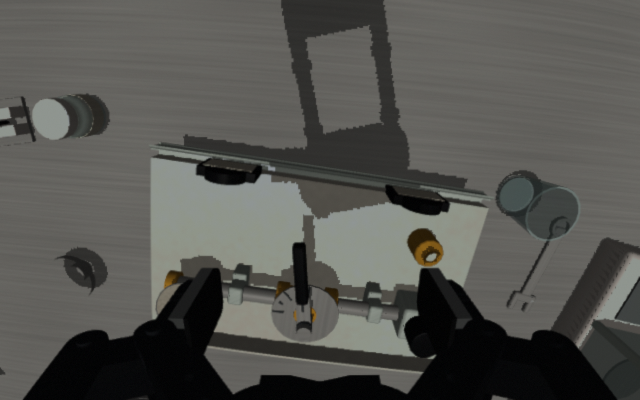

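```bash
python3 - <<'E'
from h import *
np.set_printoptions(precision=4,suppress=True)
P,im=cloud('w1')
a=cv2.imread('pics/w1.png')
cv2.imwrite('pics/z4.png',cv2.resize(a[135:350,145:495],(0,0),fx=2.28,fy=2.28,interpolation=cv2.INTER_CUBIC))
reg=P[150:350,150:490].reshape(-1,3); m=(reg[:,2]>0.075)&(reg[:,2]<0.092)
print('deck',np.percentile(reg[m,2],[5,25,50,75,95])); A=np.c_[reg[m,:2],np.ones(m.sum())];print(np.linalg.lstsq(A,reg[m,2],rcond=None)[0])
# height map classes in top view
g=P[140:360,145:495]; 
v=(np.clip(g[...,2],0,0.2)/0.2*255); v=np.nan_to_num(v).astype(np.uint8)
cv2.imwrite('pics/z5.png',cv2.resize(cv2.applyColorMap(v,cv2.COLORMAP_JET),(0,0),fx=2.28,fy=2.28,interpolation=cv2.INTER_NEAREST))
E
```

```text
deck [0.0802 0.081  0.0815 0.0821 0.0834]
[ 0.0004 -0.001   0.0816]
```

View pics/z4.png

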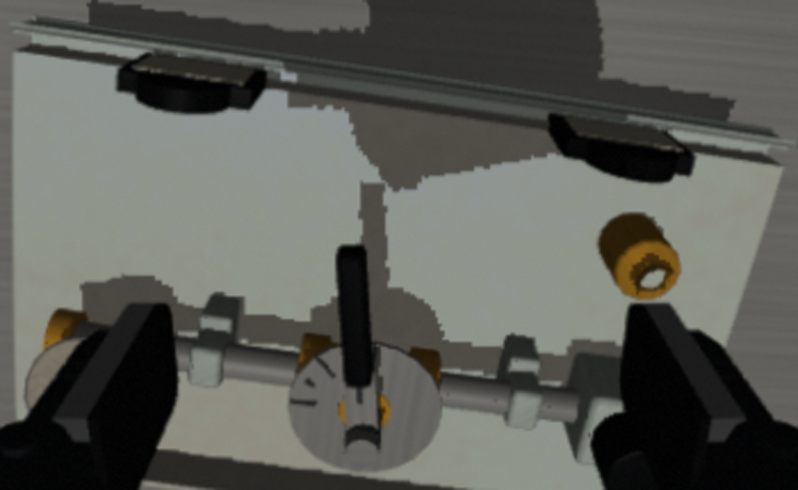

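View pics/z5.png

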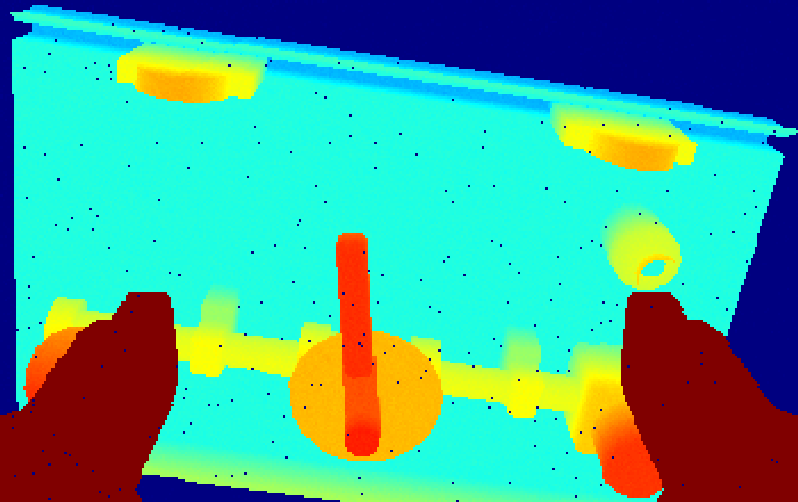

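```bash
python3 - <<'E'
from h import *
np.set_printoptions(precision=4,suppress=True)
P,im=cloud('w1')
Q=P[140:360,145:495].reshape(-1,3); Q=Q[~np.isnan(Q).any(1)]
x,y,z=Q.T
d=Q[(np.hypot(x-.6,y-.156)<.06)&(z>.133)&(z<.146)]
print('disc',np.median(d[:,2]),cv2.minEnclosingCircle(d[:,:2].astype(np.float32)*1000), d[:,:2].min(0),d[:,:2].max(0))
l=Q[(np.hypot(x-.57,y-.156)<.09)&(z>.156)&(z<.19)]
print('lever z',np.percentile(l[:,2],[2,25,50,75,98]))
s=l[(l[:,2]<.172)]; r=cv2.minAreaRect(s[:,:2].astype(np.float32)*1000); print(r,cv2.boxPoints(r))
# slot floor: near front, z .055-.07
f=Q[(z>.055)&(z<.07)&(x<.53)&(x>.44)]
print('floor z',np.percentile(f[:,2],[5,50,95]),len(f))
# fit line  x=a+b*y for floor strip
b=np.polyfit(f[:,1],f[:,0],1);print('floor line',b,(f[:,0]-np.polyval(b,f[:,1])).std())
yaw=-np.arctan(b[0]);print('yaw',yaw)
# lip top
lp=Q[(z>.082)&(z<.090)&(x<.52)]; 
c,sn=np.cos(yaw),np.sin(yaw)
X=lambda q:(c*(q[:,0])+sn*q[:,1]); Y=lambda q:(-sn*q[:,0]+c*q[:,1])
# histogram of z along riser-x near front for free-place region
w=Q[(z>.01)&(z<.1)]; xx=X(w);yy=Y(w)
mid=(yy>.10+0.0)&(yy<.30)
for k in np.arange(.43,.50,.002):
    t=mid&(xx>k)&(xx<k+.002)
    if t.sum(): print(round(k,3),t.sum(),np.percentile(w[t,2],[10,50,90]))
h=Q[(z>.115)&(z<.148)&(x<.53)]; 
for side in (h[h[:,1]<.16],h[h[:,1]>.16]):
    xs,ys=X(side),Y(side); hi=side[:,2]>.125
    print('holder X',np.percentile(xs,[1,50,99]),'Y',ys.min(),ys.max(),'zmax',np.percentile(side[:,2],98), 'top Y',np.percentile(ys[hi],[1,99]))
E
```

```text
disc 0.13892667682259985 ((611.2888793945312, 152.47718811035156), 36.31631851196289) [0.575  0.1167] [0.6465 0.1881]
lever z [0.1582 0.1612 0.1657 0.1667 0.17  ]
((568.757080078125, 148.2352752685547), (99.7066879272461, 15.269753456115723), 5.6010332107543945) [[518.3966 150.968 ]
 [519.887  135.7711]
 [619.1176 145.5026]
 [617.6272 160.6994]]
floor z [0.06   0.0621 0.069 ] 2271
floor line [0.0741 0.4622] 0.005615693489615584
yaw -0.07400337509167394
0.452 225 [0.0612 0.0856 0.0869]
0.454 916 [0.0607 0.0676 0.0863]
0.456 395 [0.0807 0.0831 0.0964]
0.458 145 [0.0807 0.0819 0.0952]
0.46 20 [0.0724 0.0739 0.0968]
0.462 103 [0.0607 0.0618 0.0855]
0.464 219 [0.0604 0.0614 0.0626]
0.466 759 [0.0612 0.0698 0.0808]
0.468 227 [0.0803 0.0814 0.0824]
0.47 221 [0.0807 0.0815 0.0825]
0.472 230 [0.0805 0.0813 0.0823]
0.474 246 [0.0805 0.0815 0.0825]
0.476 229 [0.0805 0.0815 0.0825]
0.478 241 [0.0804 0.0815 0.0824]
0.48 274 [0.0805 0.0814 0.0823]
0.482 298 [0.0805 0.0815 0.0823]
0.484 295 [0.0805 0.0814 0.0824]
0.486 303 [0.0805 0.0815 0.0823]
0.488 318 [0.0805 0.0814 0.0824]
0.49 303 [0.0803 0.0814 0.0824]
0.492 295 [0.0805 0.0814 0.0824]
0.494 307 [0.0805 0.0814 0.0824]
0.496 301 [0.0805 0.0814 0.0824]
0.498 302 [0.0805 0.0814 0.0825]
holder X [0.4572 0.4608 0.4681] Y 0.07169791768734704 0.12918056719712848 zmax 0.14206840616677735 top Y [0.0817 0.1196]
holder X [0.4573 0.4611 0.5077] Y 0.26499804278839073 0.3273885291622997 zmax 0.14172168163870008 top Y [0.2749 0.3114]
```

```bash
python3 - <<'E'
from h import *
togo([.5415,.1455,.142],1.6685)
P,im=cloud('w1')
Q=P[140:360,145:495].reshape(-1,3); Q=Q[~np.isnan(Q).any(1)]
x,y,z=Q.T
dk=Q[(z>.079)&(z<.084)&(x<.52)&(y>-.02)&(y<.34)]
c,sn=np.cos(-.074),np.sin(-.074)
X=c*dk[:,0]+sn*dk[:,1];Y=-sn*dk[:,0]+c*dk[:,1]
pts=[]
for k in np.arange(.02,.38,.004):
    t=(Y>k)&(Y<k+.004)&(X>.464)
    if t.sum()>20: pts.append((k+.002,X[t].min()))
pts=np.array(pts); 
for i in range(4):
    b=np.polyfit(pts[:,0],pts[:,1],1); r=pts[:,1]-np.polyval(b,pts[:,0]); pts=pts[abs(r)<2*r.std()+1e-4]
print(b,r.std(),len(pts),np.polyval(b,.197))
E
```

```text
t 1.7 tcp [0.4682 0.1577 0.303 ] theta 1.6505 z [-6.e-04 -1.e-04 -1.e+00] F [-0.74 -0.18 -1.02] w 0.0851 j6 -1.376
tool mm now [-72.2 -18.  160.9]
turn deg -1.03
tool mm after turn [-71.9 -19.3 160.9]
[1.67951749e-04 4.73380758e-01] 0.007848222185953407 89 0.4734138441952693
```

>>> {"api": "servo_tool", "payload": {
  "increments": [
    [0,0,0,-1],
    [-24,-7,33,0],
    [-24,-6,34,0],
    [-24,-6,33,0],
    [0,0,0,0],
    [0,0,0,0]
  ],
  "claw": 45,
  "grip_force": 25
}}

```text
clock: 2.3
tool_pos: [0.5408, 0.146, 0.202]
tool_rot: [-0.002, -0.046, 0.999, -0.0]
contact_force: [0.5, 0.7, 0.6]
gripper_width: 0.0451
```

```bash
python3 - <<'E'
from h import *
togo([.5415,.1455,.142],1.6685)
snap('wrist','w2')
E
```

```text
t 2.3 tcp [0.5408 0.146  0.202 ] theta 1.6626 z [-3.5e-03 -6.0e-04 -1.0e+00] F [0.52 0.66 0.64] w 0.0451 j6 -1.444
tool mm now [-0.9 -0.5 60. ]
turn deg -0.34
tool mm after turn [-0.9 -0.5 60. ]
```

View pics/w2.png

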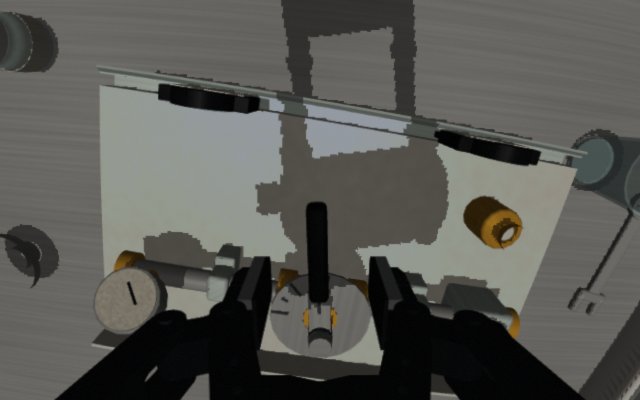

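>>> {"api": "servo_tool", "payload": {
  "increments": [
    [0,0,30,0],
    [0,0,30,0],
    [0,0,0,0]
  ]
}}

```text
clock: 2.65
tool_pos: [0.5388, 0.1459, 0.1414]
tool_rot: [-0.002, -0.047, 0.999, -0.0]
contact_force: [-1.1, -0.6, -1.6]
gripper_width: 0.0449
```

>>> {"api": "servo_tool", "payload": {
  "increments": [
    [0,0,0,0],
    [0,0,0,0],
    [0,0,0,0],
    [0,0,0,0],
    [0,0,0,0]
  ],
  "claw": 4,
  "grip_force": 25
}}

```text
clock: 3.15
tool_pos: [0.5432, 0.1463, 0.1463]
tool_rot: [0.002, -0.046, 0.999, 0.0]
contact_force: [-1.9, -1.4, 7.0]
gripper_width: 0.0112
```

```bash
python3 - <<'E'
from h import *
togo([.5415,.1455,.142],1.6685)
p,R,s=pose()
# arc rows: axis from disc; rotate lever q0->0.785 with lever radius as measured
ax=np.array([.6113,.1525])
print('r',np.linalg.norm(p[:2]-ax), 'ang',np.arctan2(*(p[:2]-ax)[::-1])+2*np.pi-np.pi)
E
```

```text
t 3.15 tcp [0.5432 0.1463 0.1463] theta 1.6633 z [ 3.8e-03  8.0e-04 -1.0e+00] F [-1.92 -1.38  6.96] w 0.0112 j6 -1.444
tool mm now [ 1.8 -0.7  4.3]
turn deg -0.3
tool mm after turn [ 1.8 -0.6  4.3]
r 0.06838917258196939 ang 0.09061293919964619
```

>>> {"api": "servo_tool", "payload": {
  "increments": [
    [-0.4,-7.2,0,-6],
    [-0.4,-7.2,0,-6],
    [-0.4,-7.2,0,-6],
    [-0.4,-7.2,0,-6],
    [-0.4,-7.2,0,-6],
    [-0.4,-7.2,0,-6],
    [0,0,0,0],
    [0,0,0,0]
  ]
}}

```text
clock: 3.95
tool_pos: [0.5605, 0.1064, 0.1463]
tool_rot: [0.002, -0.353, 0.936, -0.001]
contact_force: [-2.1, -2.4, 7.0]
gripper_width: 0.0114
```

```bash
python3 - <<'E'
from h import *
togo([.5415,.1455,.142],.785-.074+np.pi/2)
p,R,s=pose()
ax=np.array([.6113,.1525])
print('r',np.linalg.norm(p[:2]-ax), 'q',np.arctan2(*(p[:2]-ax)[::-1])+2*np.pi-np.pi+.074)
E
```

```text
t 3.95 tcp [0.5605 0.1064 0.1463] theta 2.2919 z [ 4.1e-03 -6.0e-04 -1.0e+00] F [-2.08 -2.4   6.95] w 0.0114 j6 -2.147
tool mm now [-11.6  41.9   4.2]
turn deg 0.58
tool mm after turn [-11.2  42.    4.2]
r 0.06866083192216256 q 0.8109065879940559
```

>>> {"api": "servo_tool", "payload": {
  "increments": [
    [0,0,0,0],
    [0,0,0,0],
    [0,0,0,0],
    [0,0,-20,0],
    [0,0,-40,0],
    [0,0,-50,0],
    [20,0,-40,0],
    [0,0,0,0]
  ],
  "claw": 45
}}

```text
clock: 4.75
tool_pos: [0.5464, 0.0936, 0.3013]
tool_rot: [0.006, -0.353, 0.936, -0.002]
contact_force: [0.0, 0.8, -0.2]
gripper_width: 0.0451
```

```bash
python3 - <<'E'
from h import *
np.set_printoptions(precision=4,suppress=True)
togo([.4612,-.3614,.25],.149)
snap('wrist','w3')
P,im=cloud('w3')
Q=P.reshape(-1,3); Q=Q[~np.isnan(Q).any(1)]
x,y,z=Q.T
l=Q[(np.hypot(x-.611,y-.1525)<.11)&(np.hypot(x-.611,y-.1525)>.04)&(z>.156)&(z<.19)]
s=l[(l[:,2]<.172)]; print(len(s)); r=cv2.minAreaRect(s[:,:2].astype(np.float32)*1000); print(r,cv2.boxPoints(r))
mx=s[:,:2].mean(0); u,sv,vt=np.linalg.svd(s[:,:2]-mx,full_matrices=False); v=vt[0]*np.sign(-vt[0,0]); print(mx,'q pca',np.arctan2(-v[1],-v[0])+.074,'q radial',np.arctan2(-(mx-[.6113,.1525])[1],-(mx-[.6113,.1525])[0])+.074)
E
```

```text
t 4.75 tcp [0.5464 0.0936 0.3013] theta 2.2915 z [ 0.0123  0.0011 -0.9999] F [ 0.01  0.84 -0.18] w 0.0451 j6 -2.166
tool mm now [ 364.8 -285.3   49.8]
turn deg 122.75
tool mm after turn [-437.2 -152.4   49.8]
863
((586.93505859375, 80.18878173828125), (52.407310485839844, 87.51167297363281), 41.66688919067383) [[538.2715  95.4552]
 [596.4492  30.082 ]
 [635.5986  64.9223]
 [577.421  130.2955]]
[0.5625 0.1034] q pca -1.2258605934196065 q radial 0.8624563237629287
```

View pics/w3.png

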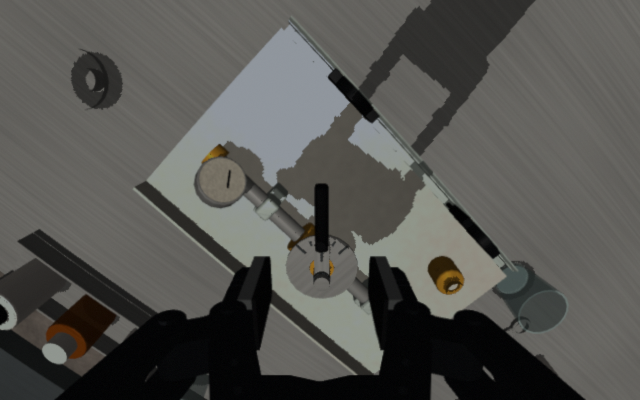

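```bash
python3 - <<'E'
from h import *
np.set_printoptions(precision=4,suppress=True)
P,im=cloud('w3')
Q=P[170:255,295:345].reshape(-1,3); Q=Q[~np.isnan(Q).any(1)]
s=Q[(Q[:,2]>.160)&(Q[:,2]<.172)&(np.hypot(Q[:,0]-.6113,Q[:,1]-.1525)>.038)]
mx=s[:,:2].mean(0); u,sv,vt=np.linalg.svd(s[:,:2]-mx,full_matrices=False); v=vt[0]*np.sign(-vt[0,0]); print(len(s),mx,'q pca',np.arctan2(-v[1],-v[0])+.074,'q radial',np.arctan2(-(mx-[.6113,.1525])[1],-(mx-[.6113,.1525])[0])+.074)
Pc=P[220:300,280:365].reshape(-1,3); d=Pc[(Pc[:,2]>.133)&(Pc[:,2]<.146)]; print(cv2.minEnclosingCircle(d[:,:2].astype(np.float32)*1000))
E
```

```text
828 [0.5613 0.1079] q pca 0.7940239517220798 q radial 0.8021610417938382
((611.2716674804688, 152.4709930419922), 36.34669494628906)
```

>>> {"api": "servo_tool", "payload": {
  "increments": [
    [0,0,0,8.2],
    [0,0,0,8.2],
    [0,0,0,8.2],
    [0,0,0,8.2],
    [0,0,0,8.2],
    [0,0,0,8.2],
    [0,0,0,8.2],
    [0,0,0,8.2]
  ],
  "claw": 60
}}

```text
clock: 5.6
tool_pos: [0.5428, 0.094, 0.2908]
tool_rot: [-0.002, 0.213, 0.977, -0.001]
contact_force: [-0.4, 0.1, -0.4]
gripper_width: 0.0602
```

>>> {"api": "servo_tool", "payload": {
  "increments": [
    [0,0,0,8.2],
    [0,0,0,8.2],
    [0,0,0,8.2],
    [0,0,0,8.2],
    [0,0,0,8.2],
    [0,0,0,8.2],
    [0,0,0,8.2]
  ]
}}

```text
clock: 6.3
tool_pos: [0.5428, 0.094, 0.2908]
tool_rot: [-0.001, 0.656, 0.755, -0.001]
contact_force: [0.2, 0.0, 0.7]
gripper_width: 0.0603
```

>>> {"api": "servo_tool", "payload": {
  "increments": [
    [-44,-15,3,0],
    [-44,-15,3,0],
    [-44,-15,3,0],
    [-44,-15,3,0],
    [-44,-15,3,0],
    [-44,-15,3,0],
    [-44,-15,3,0],
    [-44,-15,3,0]
  ]
}}

```text
clock: 7.1
tool_pos: [0.4745, -0.2729, 0.267]
tool_rot: [-0.001, 0.654, 0.757, -0.0]
contact_force: [0.9, -0.1, -0.3]
gripper_width: 0.0598
```

>>> {"api": "servo_tool", "payload": {
  "increments": [
    [-43,-16,13,0],
    [-42,-16,13,0],
    [0,0,0,0]
  ]
}}

```text
clock: 7.4
tool_pos: [0.4533, -0.3638, 0.2385]
tool_rot: [-0.003, 0.656, 0.755, -0.001]
contact_force: [0.2, 1.6, 0.1]
gripper_width: 0.0601
```

```bash
python3 - <<'E'
from h import *
np.set_printoptions(precision=4,suppress=True)
togo([.4612,-.3614,.072],.149)
snap('wrist','w4')
P,im=cloud('w4')
Q=P.reshape(-1,3); Q=Q[~np.isnan(Q).any(1)]
near=(abs(Q[:,0]-.46)<.06)&(abs(Q[:,1]+.33)<.14)
st=Q[near&(Q[:,2]>.026)&(Q[:,2]<.034)]; r=cv2.minAreaRect(st[:,:2].astype(np.float32)*1000);print('stand',r,cv2.boxPoints(r),np.median(st[:,2]))
t=Q[near&(Q[:,2]>.0)&(Q[:,2]<.1)&(Q[:,2]>.06)&(Q[:,1]<-.326)]
c,s=np.cos(.149),np.sin(.149)
X=c*t[:,0]+s*t[:,1];Y=-s*t[:,0]+c*t[:,1]
print('tag X',np.percentile(X,[1,50,99]),'Y',np.percentile(Y,[1,99]),'z',np.percentile(t[:,2],[50,99]))
hi=t[:,2]>.082; print('hi X',np.percentile(X[hi],[1,99]),'Y',np.percentile(Y[hi],[1,99]))
b=np.polyfit(t[hi,1],t[hi,0],1); print('yaw',-np.arctan(b[0]))
for k in (X[hi],):
    xc=(np.percentile(k,1)+np.percentile(k,99))/2
yc=(np.percentile(Y,1)+np.percentile(Y,99))/2
print('center world',c*xc-s*yc, s*xc+c*yc)
E
```

```text
t 7.4 tcp [ 0.4533 -0.3638  0.2385] theta 0.1401 z [-0.0059  0.0027 -1.    ] F [0.23 1.58 0.05] w 0.0601 j6 -0.858
tool mm now [  0.7   9.1 166.4]
turn deg -0.51
tool mm after turn [  0.6   9.1 166.4]
stand ((457.4376220703125, -323.0577697753906), (36.32725143432617, 179.8428192138672), 8.92304515838623) [[ 425.5463 -237.0419]
 [ 453.4413 -414.7083]
 [ 489.3289 -409.0736]
 [ 461.4339 -231.4073]] 0.029723455117785125
tag X [0.399  0.4041 0.4095] Y [-0.4548 -0.3983] z [0.0809 0.0885]
hi X [0.3996 0.4095] Y [-0.441  -0.4136]
yaw 0.14800660306681007
center world 0.463406166150804 -0.3617937029900449
```

View pics/w4.png

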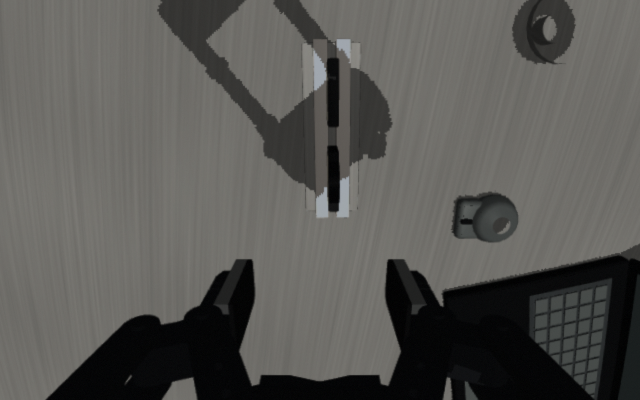

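```bash
python3 - <<'E'
from h import *
togo([.4634,-.3618,.041],.15)
E
```

```text
t 7.45 tcp [ 0.4543 -0.3616  0.2394] theta 0.141 z [-0.0047  0.004  -1.    ] F [-0.34 -0.58  0.18] w 0.0601 j6 -0.856
tool mm now [ -2.4   9.8 198.4]
turn deg -0.51
tool mm after turn [ -2.5   9.8 198.4]
```

>>> {"api": "servo_tool", "payload": {
  "increments": [
    [0,9,0,-0.5],
    [0,0,40,0],
    [0,0,40,0],
    [0,0,20,0],
    [0,0,0,0],
    [0,0,0,0],
    [0,0,0,0]
  ],
  "claw": 28
}}

```text
clock: 8.15
tool_pos: [0.4672, -0.3595, 0.1456]
tool_rot: [0.002, 0.65, 0.76, 0.0]
contact_force: [0.3, -0.6, -0.1]
gripper_width: 0.0281
```

```bash
python3 - <<'E'
from h import *
togo([.4634,-.3618,.041],.15)
snap('wrist','w5')
E
```

```text
t 8.15 tcp [ 0.4672 -0.3595  0.1456] theta 0.1552 z [ 0.003  -0.0023 -1.    ] F [ 0.33 -0.55 -0.15] w 0.0281 j6 -0.854
tool mm now [ -1.4  -4.4 104.6]
turn deg 0.3
tool mm after turn [ -1.4  -4.4 104.6]
```

View pics/w5.png

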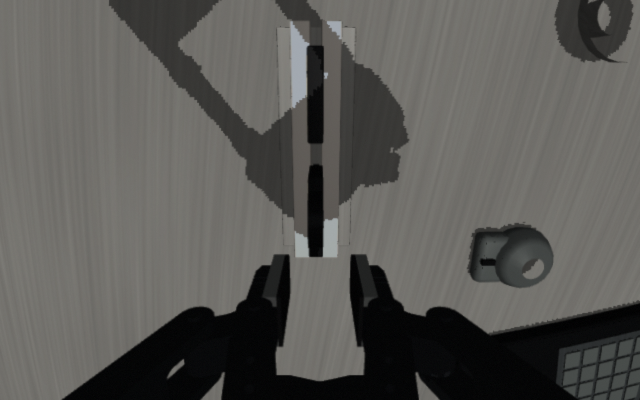

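>>> {"api": "servo_tool", "payload": {
  "increments": [
    [-1,0,0,0],
    [0,0,0,0],
    [0,0,0,0]
  ]
}}

```text
clock: 8.5
tool_pos: [0.4657, -0.3607, 0.144]
tool_rot: [0.001, 0.651, 0.759, 0.0]
contact_force: [0.5, -0.2, -0.3]
gripper_width: 0.028
```

```bash
cat > tagfit.py <<'E'
from h import *
def tagfit(f):
    P,im=cloud(f)
    Q=P.reshape(-1,3); Q=Q[~np.isnan(Q).any(1)]
    t=Q[(abs(Q[:,0]-.46)<.06)&(Q[:,1]<-.326)&(Q[:,1]>-.4)&(Q[:,2]>.06)&(Q[:,2]<.1)]
    c,s=np.cos(.15),np.sin(.15)
    X=c*t[:,0]+s*t[:,1];Y=-s*t[:,0]+c*t[:,1]
    a=np.percentile(X,[1,99]);b=np.percentile(Y,[1,99]); xc,yc=a.mean(),b.mean()
    print('tag X',a,'Y',b,'top',np.percentile(t[:,2],99),'world',c*xc-s*yc, s*xc+c*yc)
E
python3 - <<'E'
from tagfit import *
togo([.4634,-.3618,.041],.15)
tagfit('w5')
snap('wrist','w6'); tagfit('w6')
togo([.4634,-.3618,.041],.15)
E
```

```text
t 8.5 tcp [ 0.4657 -0.3607  0.144 ] theta 0.1535 z [ 9.e-04 -7.e-04 -1.e+00] F [ 0.52 -0.2  -0.34] w 0.028 j6 -0.855
tool mm now [ -0.7  -2.5 103. ]
turn deg 0.2
tool mm after turn [ -0.7  -2.5 103. ]
tag X [0.39870346 0.40891456] Y [-0.45557035 -0.39870269] top 0.0886069497973354 world 0.46310515408426867 -0.36199577446600345
tag X [0.3990559  0.40906901] Y [-0.45548081 -0.39872442] top 0.08843110601703207 world 0.4633506833096739 -0.36192437311559916
t 8.55 tcp [ 0.4656 -0.3605  0.1438] theta 0.1535 z [ 6.e-04 -4.e-04 -1.e+00] F [-0.31 -0.62  0.23] w 0.0281 j6 -0.855
tool mm now [ -0.9  -2.4 102.8]
turn deg 0.2
tool mm after turn [ -0.9  -2.4 102.8]
```

>>> {"api": "servo_tool", "payload": {
  "increments": [
    [-1,-2.3,25,0],
    [0,0,26,0],
    [0,0,26,0],
    [0,0,26,0],
    [0,0,0,0],
    [0,0,0,0]
  ]
}}

```text
clock: 9.15
tool_pos: [0.463, -0.3614, 0.0401]
tool_rot: [-0.001, 0.651, 0.759, -0.0]
contact_force: [-0.9, -0.3, -0.8]
gripper_width: 0.0278
```

```bash
python3 - <<'E'
from h import *
togo([.4634,-.3618,.041],.15)
E
```

```text
t 9.15 tcp [ 0.463  -0.3614  0.0401] theta 0.1536 z [-1.1e-03  9.0e-04 -1.0e+00] F [-0.92 -0.27 -0.83] w 0.0278 j6 -0.859
tool mm now [-0.4  0.4 -0.9]
turn deg 0.21
tool mm after turn [-0.4  0.4 -0.9]
```

Aligned; close the fingers.

>>> {"api": "servo_tool", "payload": {
  "increments": [
    [0,0,0,0],
    [0,0,0,0],
    [0,0,0,0],
    [0,0,0,0],
    [0,0,0,0]
  ],
  "claw": 2,
  "grip_force": 60
}}

```text
clock: 9.65
tool_pos: [0.4646, -0.3627, 0.0423]
tool_rot: [0.002, 0.651, 0.759, -0.0]
contact_force: [-0.4, -0.7, 7.4]
gripper_width: 0.0095
```

```bash
python3 - <<'E'
from h import *
togo([.4634,-.3618,.041],.15)
E
```

```text
t 9.65 tcp [ 0.4646 -0.3627  0.0423] theta 0.1538 z [ 0.0026 -0.0023 -1.    ] F [-0.39 -0.65  7.38] w 0.0095 j6 -0.859
tool mm now [ 1.1 -1.1  1.3]
turn deg 0.22
tool mm after turn [ 1.1 -1.1  1.3]
```

>>> {"api": "servo_tool", "payload": {
  "increments": [
    [0,0,-10,0],
    [0,0,-20,0],
    [0,0,-40,0],
    [0,0,-45,0],
    [0,0,-45,0],
    [0,0,-30,0],
    [0,0,-10,0]
  ]
}}

```text
clock: 10.35
tool_pos: [0.465, -0.3629, 0.2456]
tool_rot: [0.004, 0.651, 0.759, 0.0]
contact_force: [0.4, -0.4, -1.2]
gripper_width: 0.0096
```

```bash
python3 - <<'E'
from h import *
togo([.4758,.1623,.22],-.074)
im,d,p=snap('side','s1'); 
cv2.imwrite('pics/z6.png',cv2.resize(im[180:390,230:400,::-1],(0,0),fx=2.8,fy=2.8,interpolation=cv2.INTER_CUBIC))
E
```

```text
t 10.35 tcp [ 0.465  -0.3629  0.2456] theta 0.1539 z [ 0.0059 -0.005  -1.    ] F [ 0.44 -0.41 -1.18] w 0.0096 j6 -0.859
tool mm now [517.5  91.1  23. ]
turn deg 13.06
tool mm after turn [524.7 -28.2  23. ]
```

View pics/z6.png

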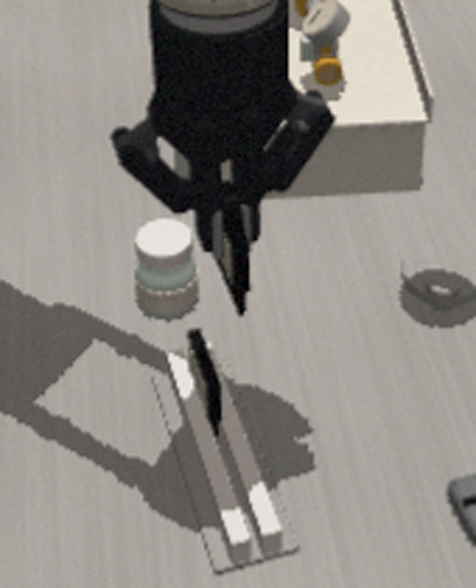

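>>> {"api": "servo_tool", "payload": {
  "increments": [
    [0,0,0,6.5],
    [0,0,0,6.5],
    [40,-2,0,0],
    [47,-3,0,0],
    [47,-3,0,0],
    [47,-3,0,0],
    [47,-3,0,0],
    [47,-3,0,0]
  ]
}}

```text
clock: 11.2
tool_pos: [0.4645, -0.084, 0.2375]
tool_rot: [-0.002, 0.733, 0.681, -0.001]
contact_force: [1.1, -0.2, -1.0]
gripper_width: 0.0096
```

>>> {"api": "servo_tool", "payload": {
  "increments": [
    [47,-3,0,0],
    [47,-3,0,0],
    [47,-3,0,0],
    [45,-2,0,0],
    [40,0,0,0],
    [20,0,0,0],
    [0,0,0,0],
    [0,0,0,0]
  ]
}}

```text
clock: 12.0
tool_pos: [0.4721, 0.1596, 0.2381]
tool_rot: [-0.001, 0.732, 0.681, -0.002]
contact_force: [-0.5, -0.8, -0.5]
gripper_width: 0.0093
```

```bash
python3 - <<'E'
from h import *
togo([.4758,.1623,.22],-.074)
im,d,p=snap('wrist','w7'); im,d,p=snap('side','s2'); 
cv2.imwrite('pics/z7.png',cv2.resize(im[60:260,230:400,::-1],(0,0),fx=2.9,fy=2.9,interpolation=cv2.INTER_CUBIC))
E
```

```text
t 12.0 tcp [0.4721 0.1596 0.2381] theta -0.0716 z [-0.0039 -0.0018 -1.    ] F [-0.49 -0.77 -0.46] w 0.0093 j6 0.348
tool mm now [ 2.9  3.5 18. ]
turn deg 0.14
tool mm after turn [ 3.   3.5 18. ]
```

View pics/w7.png

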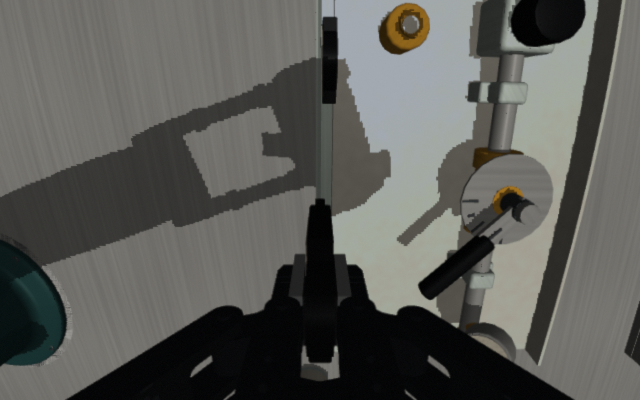

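View pics/z7.png

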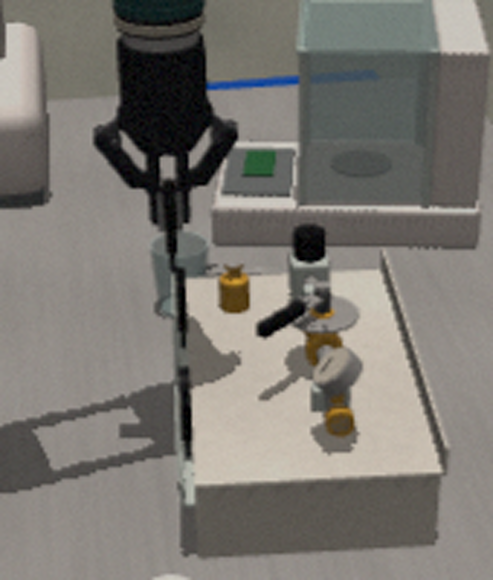

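```bash
python3 - <<'E'
from h import *
np.set_printoptions(precision=1,suppress=True)
p,R,s=pose(); togo([.4758,.1623,.22],-.074)
P,im=cloud('w7')
Q=P.reshape(-1,3); Q=Q[~np.isnan(Q).any(1)]
pp=np.array([.4721,.1596,.2381])
T=(Q-pp)@R*1000
T=T[(abs(T[:,1])<10)&(T[:,2]>-40)&(T[:,2]<60)&(T[:,0]>0)]
for k in range(-40,60,4):
    t=T[(T[:,2]>=k)&(T[:,2]<k+4)]
    if len(t)>3: print(k,len(t),'y',np.percentile(t[:,1],[3,50,97]),'x',np.percentile(t[:,0],[3,50,97]))
E
```

```text
t 12.1 tcp [0.5 0.2 0.2] theta -0.0738 z [-0. -0. -1.] F [-0.5 -0.3 -0.8] w 0.0094 j6 0.349
tool mm now [ 3.7  2.9 19. ]
turn deg 0.01
tool mm after turn [ 3.7  2.9 19. ]
-40 708 y [-8.6 -0.8  8.2] x [ 1.8 13.7 17.2]
-36 456 y [-9.1 -0.4  9. ] x [10.2 17.3 19.3]
-32 451 y [-9.2 -0.4  9.2] x [10.3 19.2 27.3]
-28 756 y [-8.1 -0.8  8.4] x [10.5 24.3 29.2]
-24 269 y [-9.5 -1.6  9.4] x [10.3 17.5 29.4]
-20 190 y [-9.3  0.5  9.5] x [10.4 26.  29.4]
-16 185 y [-9.5 -0.1  9.2] x [10.4 28.5 29.4]
-12 163 y [-9.8 -0.   9.4] x [10.4 24.3 29.4]
-8 154 y [-9.3  0.8  9.5] x [10.4 28.5 29.4]
-4 80 y [-7.5 -0.9  8.1] x [10.5 29.  29.5]
0 72 y [-6.5 -1.1  3.5] x [24.9 29.1 29.4]
4 57 y [-5.9 -1.3  3.7] x [28.5 29.1 29.4]
8 47 y [-5.6 -0.9  3.6] x [28.4 29.  29.5]
20 25 y [-3.4 -1.4  1.1] x [25.8 26.1 26.5]
24 24 y [-3.5 -1.2  1.2] x [25.7 26.1 26.3]
28 10 y [-3.4 -1.2  1. ] x [26.  26.1 26.3]
32 6 y [-2.4 -1.2  0.1] x [25.1 25.3 25.4]
```

```bash
python3 - <<'E'
from h import *
np.set_printoptions(precision=4,suppress=True)
P,im=cloud('w7')
Q=P.reshape(-1,3); Q=Q[~np.isnan(Q).any(1)]
for yaw in (-.074,):
    c,s=np.cos(yaw),np.sin(yaw)
    X=c*Q[:,0]+s*Q[:,1]; Y=-s*Q[:,0]+c*Q[:,1]; z=Q[:,2]
    m=(Y>.20)&(Y<.26)
    for k in np.arange(.448,.474,.001):
        t=m&(X>k)&(X<k+.001)&(z>.02)&(z<.1)
        if t.sum(): print(round(k,3),t.sum(),np.percentile(z[t],[10,50,90]))
    h=(X>.45)&(X<.475)&(Y>.26)&(Y<.335)&(z>.09)&(z<.15); print('holder X',np.percentile(X[h],[1,50,99]),'Y',np.percentile(Y[h],[1,99]),z[h].max())
    # yaw by holder-deck edge: deck edge X in bins
    for y0 in np.arange(.2,.40,.02):
        t=(Y>y0)&(Y<y0+.02)&(z>.0795)&(z<.0835)&(X>.462); f=(Y>y0)&(Y<y0+.02)&(z>.055)&(z<.0645)&(X>.455)&(X<.475)
        print(round(y0,2),np.percentile(X[t],.5) if t.sum() else 0,np.median(z[t]) if t.sum() else 0, np.percentile(X[f],[3,97]) if f.sum()>5 else '', np.median(z[f]) if f.sum() else '')
p=np.array([.4721,.1596,.2381]); print('tcp in XY',c*p[0]+s*p[1],-s*p[0]+c*p[1])
E
```

```text
0.454 125 [0.0856 0.0864 0.0873]
0.455 85 [0.0848 0.0858 0.0869]
0.456 70 [0.0833 0.0843 0.0851]
0.457 69 [0.0817 0.0824 0.0833]
0.458 68 [0.0809 0.0819 0.0827]
0.459 64 [0.0609 0.0619 0.0804]
0.46 75 [0.0608 0.0616 0.0628]
0.461 78 [0.0607 0.0618 0.0625]
0.462 77 [0.061  0.0618 0.0626]
0.463 72 [0.0608 0.0617 0.0628]
0.464 72 [0.061  0.0618 0.0626]
0.465 69 [0.0609 0.0617 0.0625]
0.466 71 [0.0609 0.0618 0.0625]
0.467 67 [0.0609 0.0618 0.0629]
0.468 124 [0.0647 0.0809 0.0825]
0.469 76 [0.0808 0.0816 0.0828]
0.47 84 [0.0808 0.0817 0.0828]
0.471 84 [0.0806 0.0817 0.0827]
0.472 76 [0.0808 0.0818 0.0825]
0.473 78 [0.0807 0.0816 0.0825]
holder X [0.4581 0.4634 0.4688] Y [0.2663 0.3223] 0.14335278827207598
0.2 0.4683018009629244 0.08165524337197161 [0.4594 0.4679] 0.06175838707961073
0.22 0.46893214272508105 0.08163582233841898 [0.4593 0.4676] 0.06178275409791481
0.24 0.4692566674044284 0.0816011704322476 [0.4592 0.4681] 0.06177482155067773
0.26 0.47077990862525826 0.08157887782604378 [0.46   0.4681] 0.06174579930708504
0.28 0.47211379689079475 0.08156519099217929  
0.3 0.4717963604447746 0.08153042196947752  
0.32 0.4697119081464911 0.08149258880374666 [0.4596 0.468 ] 0.061774239135021225
0.34 0.469610899924022 0.08148423864809229 [0.4595 0.4679] 0.06159398776841396
0.36 0 0  
0.38 0 0  
tcp in XY 0.45900835596078593 0.19406673892807194
```

```bash
python3 - <<'E'
from h import *
togo([.4781,.1621,.135],-.074)
E
```

```text
t 12.1 tcp [0.4727 0.1589 0.239 ] theta -0.0738 z [-0.0023 -0.0012 -1.    ] F [-0.49 -0.3  -0.81] w 0.0094 j6 0.349
tool mm now [  3.7   5.3 103.9]
turn deg 0.01
tool mm after turn [  3.7   5.3 103.9]
```

>>> {"api": "servo_tool", "payload": {
  "increments": [
    [3.5,5,15,0],
    [0,0,30,0],
    [0,0,30,0],
    [0,0,20,0],
    [0,0,8,0],
    [0,0,0,0],
    [0,0,0,0],
    [0,0,0,0]
  ]
}}

```text
clock: 12.9
tool_pos: [0.48, 0.1633, 0.1388]
tool_rot: [0.001, 0.733, 0.681, 0.001]
contact_force: [0.3, -0.2, -0.8]
gripper_width: 0.0092
```

```bash
python3 - <<'E'
from h import *
togo([.4781,.1621,.0955],-.074)
im,d,p=snap('wrist','w8'); 
togo([.4781,.1621,.0955],-.074)
p,R,s=pose()
np.set_printoptions(precision=1,suppress=True)
P,im=cloud('w8')
Q=P.reshape(-1,3); Q=Q[~np.isnan(Q).any(1)]
T=(Q-p)@R*1000
for k in range(-8,100,4):
    t=T[(abs(T[:,1])<14)&(T[:,2]>=k)&(T[:,2]<k+4)&(T[:,0]>15)&(T[:,0]<34)]
    if len(t)>3: print(k,len(t),'y',np.percentile(t[:,1],[3,50,97]),'x',np.percentile(t[:,0],[3,50,97]))
t=T[(T[:,0]>30)&(T[:,0]<60)&(abs(T[:,1])<12)]
for k in range(-10,12): 
    u=t[(t[:,1]>=k)&(t[:,1]<k+1)]
    if len(u): print(k,len(u),np.percentile(u[:,2],[10,50,90]))
E
```

```text
t 12.9 tcp [0.48   0.1633 0.1388] theta -0.0735 z [ 2.7e-03  8.0e-04 -1.0e+00] F [ 0.34 -0.22 -0.82] w 0.0092 j6 0.352
tool mm now [-1.4 -1.9 43.3]
turn deg 0.03
tool mm after turn [-1.4 -1.9 43.3]
t 12.95 tcp [0.48   0.1634 0.1388] theta -0.0733 z [ 2.8e-03  8.0e-04 -1.0e+00] F [ 0.39  1.03 -0.35] w 0.009 j6 0.352
tool mm now [-1.5 -1.9 43.3]
turn deg 0.04
tool mm after turn [-1.5 -1.9 43.3]
-8 74 y [-5.7 -0.8  3.8] x [28.1 28.9 29.4]
-4 77 y [-6.4 -1.2  3.6] x [24.2 29.  29.3]
0 64 y [-6.6 -1.7  3.3] x [24.  29.  29.3]
4 66 y [-5.8 -1.   3.8] x [28.4 28.9 29.4]
8 40 y [-5.5 -0.5  3.8] x [28.2 29.  29.3]
20 23 y [-3.3 -0.8  1.2] x [25.7 26.1 26.5]
24 23 y [-3.4 -0.8  1.3] x [25.6 26.  26.4]
28 11 y [-3.2 -1.3  1.2] x [25.5 26.  26.3]
32 6 y [-2.3 -1.   0.2] x [24.8 24.9 25.2]
48 34 y [-12.5 -11.8 -10.9] x [15.3 22.9 32.2]
52 204 y [-13.  -10.7   8.9] x [15.9 25.9 33.5]
56 697 y [-8.7  7.  13.6] x [15.7 24.6 33.4]
60 18 y [-7.5 -7.5 -7.5] x [22.8 27.8 33. ]
72 4 y [-4.4 -1.1  1. ] x [17.4 31.  32.9]
76 388 y [-7.3 -2.8  1.2] x [15.6 24.6 33.4]
-10 89 [54.2 55.3 56.7]
-9 86 [55.8 56.8 57.9]
-8 147 [56.7 65.  77.2]
-7 46 [76.4 77.4 78. ]
-6 88 [76.3 77.2 78.1]
-5 69 [76.3 77.1 78. ]
-4 71 [76.1 77.1 77.9]
-3 93 [76.5 77.4 78. ]
-2 47 [76.4 77.  77.7]
-1 94 [76.4 77.3 78. ]
0 46 [76.4 77.1 78.2]
1 98 [57.1 65.2 77.8]
2 103 [56.3 57.1 58. ]
3 102 [56.6 57.3 58.1]
4 70 [56.4 57.2 58. ]
5 83 [56.6 57.3 57.9]
6 102 [56.4 57.  57.9]
7 83 [56.4 57.2 58.2]
8 82 [56.3 57.1 57.8]
9 89 [56.5 57.2 57.9]
10 90 [56.4 57.1 57.9]
11 84 [56.4 57.2 57.9]
```

View pics/w8.png

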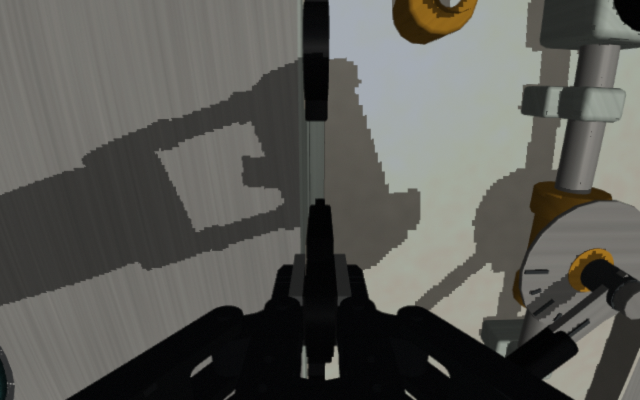

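>>> {"api": "servo_tool", "payload": {
  "increments": [
    [-1.4,-2,0,0],
    [0,0,5,0],
    [0,0,5,0],
    [0,0,0,0],
    [0,0,0,0]
  ]
}}

```text
clock: 13.45
tool_pos: [0.4763, 0.1618, 0.1268]
tool_rot: [-0.0, 0.732, 0.681, -0.0]
contact_force: [-0.2, -0.3, -0.5]
gripper_width: 0.0094
```

```bash
cat > rel.py <<'E'
from h import *
def rel(f,tgt=[.4781,.1621,.0955]):
    np.set_printoptions(precision=1,suppress=True)
    togo(tgt,-.074)
    p,R,s=pose(); snap('wrist',f)
    P,im=cloud(f); Q=P.reshape(-1,3); Q=Q[~np.isnan(Q).any(1)]; T=(Q-p)@R*1000
    t=T[(abs(T[:,1])<9)&(T[:,2]>=20)&(T[:,2]<30)&(T[:,0]>24)&(T[:,0]<27)]
    if len(t)>5: print('tongue y',np.percentile(t[:,1],[3,97]),len(t))
    t=T[(abs(T[:,1])<9)&(T[:,2]>=-6)&(T[:,2]<10)&(T[:,0]>27.5)&(T[:,0]<30)]
    if len(t)>5: print('frame y',np.percentile(t[:,1],[3,97]),np.percentile(t[:,1],[3,97]).mean())
    t=T[(T[:,0]>30)&(T[:,0]<60)&(abs(T[:,1])<14)&(T[:,2]>25)]; zf=np.percentile(t[:,2],97)
    fl=t[t[:,2]>zf-5]; print('floor z',np.median(fl[:,2]),'slot y',np.percentile(fl[:,1],[2,98]),np.percentile(fl[:,1],[2,98]).mean())
E
python3 -c "
from rel import *
rel('w9')"
```

```text
t 13.45 tcp [0.5 0.2 0.1] theta -0.073 z [-0. -0. -1.] F [-0.1 -0.3 -0.5] w 0.0094 j6 0.351
tool mm now [ 0.4  1.8 31.3]
turn deg 0.05
tool mm after turn [ 0.4  1.8 31.3]
tongue y [-3.4  1.2] 58
frame y [-5.7  3.6] -1.0535381138260678
floor z 65.21437565089992 slot y [-13.4   5.3] -4.096116680221586
```

>>> {"api": "servo_tool", "payload": {
  "increments": [
    [0,0,0,0],
    [0,0,0,0],
    [0,0,0,0],
    [0,0,0,0],
    [0,0,0,0],
    [0,0,0,0]
  ]
}}

```text
clock: 14.1
tool_pos: [0.4766, 0.1619, 0.1273]
tool_rot: [-0.0, 0.732, 0.681, -0.0]
contact_force: [-0.3, 0.3, -0.7]
gripper_width: 0.0087
```

```bash
sed -i 's/(T\[:,2\]>25)\]; zf=/(T[:,2]>25)\&(T[:,2]<100)]; zf=/; s/np.percentile(t\[:,2\],97)/np.percentile(t[(t[:,1]>-4)\&(t[:,1]<2),2],90)/; s/>zf-5/>zf-4/' rel.py
sed -i 's/fl=t\[t\[:,2\]>zf-4\]/fl=t[abs(t[:,2]-zf)<4]/; s/abs(T\[:,1\])<14/abs(T[:,1]+2)<7.5/' rel.py
python3 -c "
from rel import *
rel('w10'); togo([.4781,.1621,.0955])"
```

```text
t 14.1 tcp [0.5 0.2 0.1] theta -0.0731 z [-0.  0. -1.] F [-0.3  0.3 -0.7] w 0.0087 j6 0.351
tool mm now [ 0.3  1.5 31.8]
turn deg 0.05
tool mm after turn [ 0.3  1.5 31.8]
tongue y [-3.4  1.3] 56
frame y [-5.6  3.7] -0.9697104441957101
floor z 65.63386633509886 slot y [-3.9  4.7] 0.40853669699397255
t 14.15 tcp [0.5 0.2 0.1] theta -0.073 z [ 0.  0. -1.] F [-0.1 -0.3 -1.4] w 0.0094 j6 0.351
tool mm now [ 0.3  1.5 31.8]
```

>>> {"api": "servo_tool", "payload": {
  "increments": [
    [0,1.4,0,0],
    [0,0,0,0],
    [0,0,5,0],
    [0,0,5,0],
    [0,0,5,0],
    [0,0,3,0],
    [0,0,0,0],
    [0,0,0,0]
  ]
}}

```text
clock: 14.95
tool_pos: [0.4779, 0.1618, 0.1091]
tool_rot: [-0.0, 0.732, 0.681, -0.0]
contact_force: [0.0, -0.5, -1.2]
gripper_width: 0.0094
```

```bash
python3 -c "
from rel import *
rel('w11'); togo([.4781,.1621,.0955])"
```

```text
t 14.95 tcp [0.5 0.2 0.1] theta -0.0731 z [-0. -0. -1.] F [ 0.1 -0.5 -1.2] w 0.0094 j6 0.35
tool mm now [ 0.3  0.2 13.6]
turn deg 0.05
tool mm after turn [ 0.3  0.2 13.6]
tongue y [-8.9  8.5] 156
frame y [-5.7  3.6] -1.0218270385852848
floor z 47.40675097201608 slot y [-5.3  3.6] -0.8575131897967894
t 15.0 tcp [0.5 0.2 0.1] theta -0.0731 z [ 0.  0. -1.] F [ 0.6  0.1 -0.1] w 0.0094 j6 0.35
tool mm now [ 0.3 -0.  13.8]
```

View pics/w11.png

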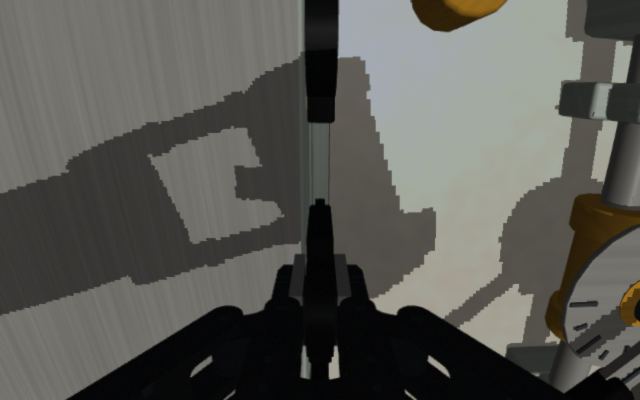

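>>> {"api": "servo_tool", "payload": {
  "increments": [
    [0,0,3,0],
    [0,0,3,0],
    [0,0,3,0],
    [0,0,2,0],
    [0,0,0,0],
    [0,0,0,0]
  ]
}}

```text
clock: 15.6
tool_pos: [0.4779, 0.1618, 0.0982]
tool_rot: [-0.0, 0.732, 0.681, -0.0]
contact_force: [0.0, 0.1, -1.2]
gripper_width: 0.0092
```

```bash
python3 -c "
from h import *
togo([.4781,.1621,.0955])"
```

```text
t 15.6 tcp [0.4779 0.1618 0.0982] theta -0.0731 z [-3.e-04 -0.e+00 -1.e+00] F [ 0.01  0.06 -1.22] w 0.0092 j6 0.35
tool mm now [0.3 0.1 2.7]
```

>>> {"api": "servo_tool", "payload": {
  "increments": [
    [0,0,1,0],
    [0,0,1,0],
    [0,0,1,0],
    [0,0,0,0],
    [0,0,0,0]
  ]
}}

```text
clock: 16.1
tool_pos: [0.4783, 0.1619, 0.0962]
tool_rot: [0.0, 0.732, 0.681, 0.0]
contact_force: [-1.9, -1.1, 5.1]
gripper_width: 0.0094
```

>>> {"api": "servo_tool", "payload": {
  "increments": [
    [0,0,1,0],
    [0,0,1,0],
    [0,0,1,0],
    [0,0,0,0],
    [0,0,0,0]
  ]
}}

```text
clock: 16.6
tool_pos: [0.4785, 0.1619, 0.0961]
tool_rot: [0.0, 0.732, 0.681, 0.0]
contact_force: [-8.4, -2.9, 23.6]
gripper_width: 0.0094
```

>>> {"api": "servo_tool", "payload": {
  "increments": [
    [0,0,-1,0],
    [0,0,-1,0],
    [0,0,0,0],
    [0,0,0,0],
    [0,0,0,0]
  ]
}}

```text
clock: 17.1
tool_pos: [0.4783, 0.1619, 0.0961]
tool_rot: [0.0, 0.732, 0.681, 0.0]
contact_force: [-4.0, -0.8, 11.2]
gripper_width: 0.0095
```

```bash
python3 -c "
from rel import *
rel('w12'); togo([.4781,.1621,.0955])
im,d,p=snap('side','s3'); 
cv2.imwrite('pics/z8.png',cv2.resize(im[60:260,230:400,::-1],(0,0),fx=2.9,fy=2.9,interpolation=cv2.INTER_CUBIC))
"
```

```text
t 17.1 tcp [0.5 0.2 0.1] theta -0.073 z [ 0.  0. -1.] F [-4.  -0.8 11.2] w 0.0095 j6 0.35
tool mm now [ 0.2 -0.2  0.6]
turn deg 0.06
tool mm after turn [ 0.2 -0.2  0.6]
tongue y [-3.4  3.2] 63
frame y [-5.8  3.5] -1.149301683665755
floor z 34.444830950981014 slot y [-5.6  3.3] -1.1555730419913246
t 17.15 tcp [0.5 0.2 0.1] theta -0.073 z [ 0.  0. -1.] F [-4.  -0.6 11.6] w 0.0093 j6 0.35
tool mm now [ 0.2 -0.2  0.6]
```

View pics/w12.png

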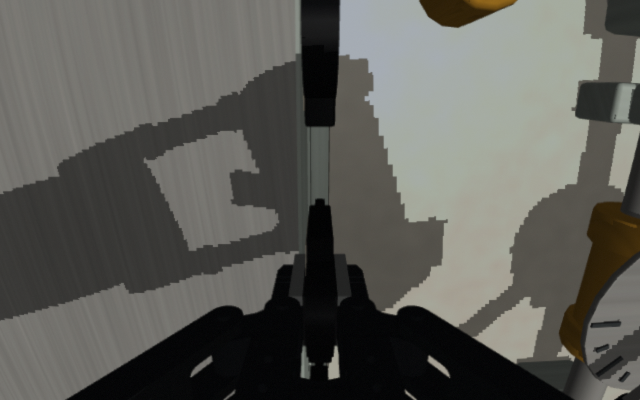

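View pics/z8.png

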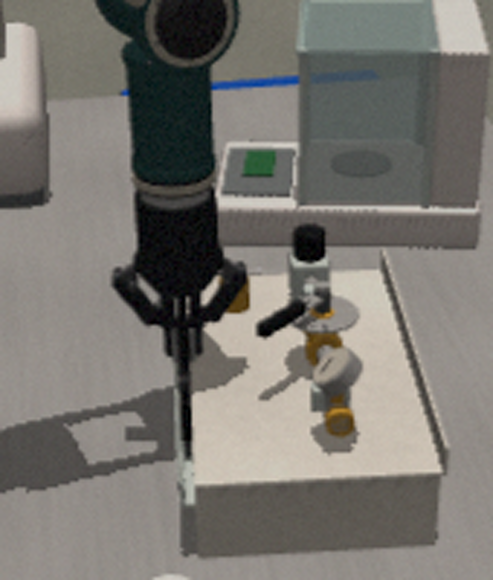

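>>> {"api": "servo_tool", "payload": {
  "increments": [
    [0,0,0,0],
    [0,0,0,0],
    [0,0,0,0],
    [0,0,0,0],
    [0,0,0,0]
  ]
}}

```text
clock: 17.7
tool_pos: [0.4784, 0.1619, 0.0961]
tool_rot: [0.0, 0.732, 0.681, 0.0]
contact_force: [-3.4, -1.4, 12.1]
gripper_width: 0.0093
```

```bash
python3 -c "
from h import *
np.set_printoptions(precision=4,suppress=True)
togo([.4781,.1621,.0955],-.074)
P,im=cloud('w7'); Q=P.reshape(-1,3); Q=Q[~np.isnan(Q).any(1)]
ax=np.array([.6113,.1525]); r=Q[:,:2]-ax
s=Q[(Q[:,2]>.158)&(Q[:,2]<.172)&(np.linalg.norm(r,axis=1)>.042)&(np.linalg.norm(r,axis=1)<.105)&(r[:,0]<-.02)&(r[:,1]<0)]
m=s[:,:2].mean(0);v=np.linalg.svd(s[:,:2]-m,full_matrices=False)[2][0];v*=np.sign(-v[0]);print(len(s),'q',np.arctan2(-v[1],-v[0])+.074)
job.sign_off()"
```

```text
t 17.7 tcp [0.4784 0.1619 0.0961] theta -0.073 z [ 0.0004  0.0001 -1.    ] F [-3.38 -1.39 12.08] w 0.0093 j6 0.35
tool mm now [ 0.2 -0.3  0.6]
turn deg 0.06
tool mm after turn [ 0.2 -0.3  0.6]
1318 q 0.8005977291819704
the job is handed in; nothing more can be done
```

I set the valve half open and pressed the round-topped holder home in the free place on the rail. I handed the job in at 17.7 s with the gripper still holding and pushing; no verdict came back.

- **Valve:** I turned the lever from about 10° and let go. Camera fits put it at 0.79–0.80 rad, about 46°. The last of these was taken just before I lowered the holder. I did not measure the valve again after that, but the arm did not go near it.
- **Holder position:** it is upright with the card to the front. In the last wrist picture it sits centred across the slot to within 0.1 mm, and about at the middle of the free place along the rail. The slot floor is 34.4 mm below the fingertips and the holder's foot about 34 mm, so the foot is home.
- **Push:** it was steady at about 12 N down, with about 3.5 N sideways. It briefly reached about 24 N while I was pressing in, and I backed it off.
- **Left alone:** the square-topped holder stood in its place after I lifted the round one. I saw none of the other items moved in the pictures, but I did not measure each of them at the end.

One measurement disagreed with itself. The slot's front-to-back position came out 1.2 mm different between two wrist-camera views. I aligned the holder to the slot with both in the same picture instead.

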